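# Find the loose bolt of the draw-bench and hold its cover open

## Robot

A 6-joint arm with a two-finger parallel gripper is mounted at the origin on the work surface. World frame = base frame: x ahead of the robot, y to its left, z up, the work surface at z = 0. Lengths are in m, angles in rad, forces in N, time in s.
With the tool pointing down it reaches from about 0.275 to 0.85 m from the base axis. Payload 5.2 kg.
Tool frame: the origin (TCP) lies at the very end of the fingers, on their centre line; the grasp point (between the pads) lies 19 mm behind it (robot.grasp_offset is the distance from the TCP to the grasp point, in m); x points along the fingers, y is the direction in which the jaws open and shut, and the axes are right-handed (so a half turn about x gives the same grasp; the last joint's range is limited). The gripper opens to 85 mm and grips with 20 to 120 N. Pads are 22 mm wide; open, the fingers measure 114 mm over their backs; the gripper's body (76 mm by 85 mm) begins 54 mm behind the grasp point. The pads swing forward as they close: fully open they stand 13 mm farther back than shut.
Start: joints at [-1.376, 0.259, 1.535, -0, 1.348, -0.203], TCP at [0.213, -0.507, 0.231] pointing down, gripper open.
Joint ranges: [-3.14, 3.14], [-0.91, 2.08], [0.19, 2.58], [-1.22, 4.36], [0.22, 2.71], [-3.12, 3.12]. Speed limits (rad/s): [2.57, 2.57, 3.14, 3.14, 3.14, 3.14].

## Interface

Orientations are given as a unit quaternion [x, y, z, w].
In Python, from cell import robot gives the robot as it stands.
- The arm moves only by the tool move_arm, never from a script. Its argument "commands" is a list of rows, each a list of 2 entries, a list of its own where there are three numbers: the shift along the tool's x, y, z in mm, then the turn, a rotation vector about the tool's x, y, z in rad. A call has 1 to 10 rows; each row is the pose to reach, as a shift and turn from the pose commanded when the call began, along the tool's axes at that moment; what a row does not reach only later rows make up. A row lasts 1/8 s, in which the tool goes at most 62.5 mm and 10.7 degrees, less where a joint would pass 70% of its speed; a pose out of reach is approached as far as the arm can. A call with a gripper value outside its range is refused whole. "hand" is the gripper command: -1 is fully open, 1 is shut, values between are in proportion, set as the call begins (left out, the last holds). The fingers move at their own pace and stop on an object; "force" is the grip in N (left out, the last holds). Time passes only in rows, so rows that repeat a pose let the fingers close. It gives the time, the measured TCP pose, the force and the opening at its end, in the units of the state.
- robot.read_state(): the state, without advancing time (a new reading comes with each control period).
- robot.grab_frame(name): name is "side" or "top" or "wrist"; returns the picture (384x512x3 uint8, blue, green, red); there is no depth.
- robot.calibration(name): a dict with "fx", "fy", "cx", "cy" (pixels), "rvec" (rotation vector, rad) and "tvec" (3), from world to camera coordinates, as OpenCV has them. Camera axes: x right, y down, z forward; pixel columns grow to the right and rows downward; lengths in m; the calibration is good to about 2 mm. The wrist camera is an equidistant fisheye: a pixel r from the principal point sees the ray r / f radians off the axis. A picture is of the moment at which its call begins: read the wrist's pose just before it. calibration takes no time and is no camera call; for the wrist camera it gives the pose at the moment of the call.
- robot.finish_job(): hands the job in, once; it reports no verdict.
Trained networks look in the newest picture that a camera, given by its name, has taken for a name from the list of things; names that differ only in an ending like _2 or _b are one class to them, and where a whole thing is asked for, a point or a joint stands for the part that bears it (a point fixed in the world has none). Each returns a list of dicts, best first, with "score" (0 to 1); they miss things now and then, are a little off and sometimes report something else, mostly with a low value. They report only what shows in the picture. A call takes as long as a camera call.
- robot.spot_in(name, camera): "at" ([column, row] in pixels, amid what is visible of it).
- robot.landmark_of(name, camera): "at" ([column, row] in pixels: a listed point, or the origin of a listed thing).
The state is a dict: "time_s": time; "joints": joint angles; "qvel": joint speeds; "joint_efforts": joint torques, N m; "tcp_pos": TCP position; "tool_rot": TCP orientation; "wrist_force": force on the tool from outside, world axes, zero at the start; "moment": the same for the moment, N m; "gripper_width": finger opening in m.
Only numpy, scipy, OpenCV 4.12 (cv2) and the standard library are available. Lean on these libraries where they do the work, as an engineer would, in place of code of your own. Each camera call takes 0.05 s, during which the arm holds its last target.

## Task

The wire draw-bench rattles because one of its three covered hold-down bolts has come loose. Run the carriage along its rails right up to the stop at the winch, so that all three bolts are uncovered, then tap the bolts through their shut covers until you find the one that gives, lift that bolt's hinged cover more than 60 degrees open and finish still holding it up in the gripper, so that I can get a spanner on the bolt from the far side. Keep the other two covers shut and leave the tools and stock lying around where they are.

Things in the scene. Friction and masses are not known exactly. Their poses are not given: they have to be found in the camera images.
- bed: Wire draw-bench fixed to the bench: grey plate 150 x 620 x 10 mm, two steel rails (14 mm wide, tops 34 mm above the bench, 62 mm either side of the middle). Origin under the plate's middle; z up; x away from the robot (within 0.2 rad of world x); y along the rails, from the die head (140 mm high, y -0.25 to -0.31) to the winch (y 0.24 to 0.30, 120 mm high, crank to 200 mm on the +x side).
- carriage (a joint): How far the carriage is slid along the rails towards the winch (bed +y), m: 0 to 0.30, at 0.30 it is against its stop by the winch. Friction about 2 N, up to 1.1 kg; stays where left. A dark steel deck 146 mm wide, 110 mm long, top 70 mm above the bench, bridging rails and bolt covers, hiding some at the start; its centre is at bed y = -0.15 + this value.
- carriage_post (a point): Point on the axis of the upright round steel post on the middle of the carriage, 100 mm above the bench. The post is 20 mm in diameter from 74 to 114 mm above the bench, with a 24 mm button head up to 125 mm. Moves with the carriage.
- place_0 (a point): Bolt place nearest the die head: centre, on the plate's top face 10 mm above the bench; axes as the bed. All three places carry a bolt under the same round aluminium cover: radius 21 mm, top 26 mm above this point. On the cover stands a lifting ear: an upright disc, 18 mm in diameter, 9 mm thick along bed y, centre at bed x +13, z +38 mm from this point, top at z +47.
- place_1 (a point): Middle bolt place, 80 mm along bed y from place_0, same kind of point, bolt and cover. Each cover's hinge axis runs along bed y at bed x -28, z +12 mm from its place (robot's side), so the ear (41 mm in front of the axis, 26 mm above it) swings up and towards the robot. A light spring and its weight shut the cover when let go; holding it up takes about 1 N at the ear.
- place_2 (a point): Bolt place nearest the winch, 80 mm from place_1, same kind of point, bolt and cover. All bolts look alike and stand equally high: a tight one is rigid when its cover or ear is tapped from above; the loose one, cover and all, gives 4 mm downward under 1 to 4 N, is solid beyond that, and springs back when let go.
- sink_a (a joint): One of the three bolts (a, b, c are three names in no order: which letter sits at which of the three places changes from start to start). How far the bolt with its cover is pressed down, m: 0 as it stands; up to 0.004 if it is the loose one, always about 0 if tight.
- cover_a (a joint): Opening angle of the cover of bolt a (the same bolt as sink_a), rad: 0 shut, 1.57 upright, 1.75 fully back.
- sink_b (a joint): One of the three bolts (a, b, c are three names in no order: which letter sits at which of the three places changes from start to start). How far the bolt with its cover is pressed down, m: 0 as it stands; up to 0.004 if it is the loose one, always about 0 if tight.
- cover_b (a joint): Opening angle of the cover of bolt b (the same bolt as sink_b), rad: 0 shut, 1.57 upright, 1.75 fully back.
- sink_c (a joint): One of the three bolts (a, b, c are three names in no order: which letter sits at which of the three places changes from start to start). How far the bolt with its cover is pressed down, m: 0 as it stands; up to 0.004 if it is the loose one, always about 0 if tight.
- cover_c (a joint): Opening angle of the cover of bolt c (the same bolt as sink_c), rad: 0 shut, 1.57 upright, 1.75 fully back.
- tongs: Bystander: steel draw tongs 220 mm long, 50 mm wide, 18 mm high, lying loose on the bench. Origin under the joint.
- spool: Bystander: spool of copper wire, 68 mm in diameter, 46 mm high, standing loose on the bench. Origin under its centre.
- tray: Bystander: grey divided tray of findings, 110 x 160 x 22 mm, loose on the bench. Origin under its centre.
- wax: Bystander: small round metal tin, 60 mm in diameter, 45 mm high, loose on the bench. Origin under its centre.

How it is judged:
By the outcome, as a careful person would: the job done as asked, in the order asked, and still so for the second after the job is handed in, while the arm keeps its last pose, push and grip.
It also fails if it takes over 58 s, if anything falls off the work surface, if the arm or the gripper's body presses on something with over 40 N, if the wrist force passes 120 N, or if a joint passes its speed limit or range.

## Working session

There is one attempt and no reset: what is moved stays moved. The work goes in short steps, Python scripts to look and compute and a tool call to move; the robot and the scene stay as the last step left them, time stands still between calls to the robot, and variables do not carry over. Pictures are saved under pics/ and viewed, and the job is handed in when it is done.

Besides the shell and the picture viewer there is one more tool, called after "Request:" as name(argument=value, ...) on one line, values as JSON. move_arm: Moves the arm, as the interface text tells. Its arguments: {"type":"object","properties":{"commands":{"type":"array","items":{"type":"array"}},"hand":{"type":"number"},"force":{"type":"number"}},"required":["commands"]}

```bash
mkdir -p pics; ls
cat > h.py <<'E'
import numpy as np, cv2
from cell import robot
from scipy.spatial.transform import Rotation as R
def cal(n):
    c=robot.calibration(n); K=np.array([[c['fx'],0,c['cx']],[0,c['fy'],c['cy']],[0,0,1.]])
    return K,np.array(c['rvec'],float),np.array(c['tvec'],float)
def onz(n,uv,z):
    K,r,t=cal(n); Rm=cv2.Rodrigues(r)[0]; C=-Rm.T@t
    d=Rm.T@np.linalg.inv(K)@np.array([uv[0],uv[1],1.])
    return C+d*(z-C[2])/d[2]
def proj(n,P):
    K,r,t=cal(n); return cv2.projectPoints(np.atleast_2d(np.array(P,float)),r,t,K,None)[0].reshape(-1,2)
E
python3 - <<'E'
from h import *
for n in ('side','top'):
    im=robot.grab_frame(n); cv2.imwrite(f'pics/{n}0.png',im)
    for nm in ('bed','carriage_post','place_0','place_1','place_2','tongs','spool','tray','wax'):
        print(n,nm,[(np.round(d['at']),round(d['score'],2)) for d in robot.landmark_of(nm,n)[:3]])
s=robot.read_state();print(s)
for n in('side','top'):
    K,r,t=cal(n);print(n,-cv2.Rodrigues(r)[0].T@t,K[0])
E
```

```text
pics
side bed [(array([226., 235.]), 0.77)]
side carriage_post [(array([238., 205.]), 0.6)]
side place_0 [(array([228., 234.]), 0.89), (array([255., 199.]), 0.84)]
side place_1 [(array([228., 234.]), 0.89), (array([255., 199.]), 0.84)]
side place_2 [(array([228., 234.]), 0.89), (array([255., 199.]), 0.84)]
side tongs [(array([352., 182.]), 0.65)]
side spool [(array([197., 188.]), 0.78)]
side tray [(array([315., 135.]), 0.77)]
side wax [(array([273., 338.]), 0.78)]
top bed [(array([205., 182.]), 0.91)]
top carriage_post [(array([219., 182.]), 0.8)]
top place_0 [(array([209., 183.]), 0.91), (array([254., 180.]), 0.75), (array([245., 125.]), 0.64)]
top place_1 [(array([209., 183.]), 0.91), (array([254., 180.]), 0.75), (array([245., 125.]), 0.64)]
top place_2 [(array([209., 183.]), 0.91), (array([254., 180.]), 0.75), (array([245., 125.]), 0.64)]
top tongs [(array([326., 252.]), 0.96), (array([232., 179.]), 0.35)]
top spool [(array([244., 125.]), 0.79)]
top tray [(array([378., 196.]), 0.67)]
top wax [(array([139., 260.]), 0.85), (array([217., 182.]), 0.35)]
{'time_s': 1.0, 'joints': array([-1.37581704e+00,  2.58618773e-01,  1.53498859e+00, -1.86769607e-05,
        1.34800280e+00, -2.02781918e-01]), 'qvel': array([-1.35852931e-03,  9.08345588e-04, -1.84616454e-03,  3.88074819e-06,
       -3.85551568e-04, -1.08800174e-03]), 'joint_efforts': array([-2.95566260e-04, -4.45927119e+01, -2.90893435e+01, -2.69928223e-04,
        9.59363279e-04,  1.77241338e-05]), 'tcp_pos': array([ 0.21307177, -0.50705956,  0.23130421]), 'tool_rot': array([-0.69316184, -0.13971224,  0.69317467, -0.1396998 ]), 'wrist_force': array([ 0.2922391 , -0.48213718,  0.44633061]), 'moment': array([0.01530158, 0.02219912, 0.00815012]), 'gripper_width': 0.08539538882831656}
side [0.11654064 0.67792687 1.01941197] [405.37196716   0.         254.9127438 ]
top [ 0.38211532 -0.09426425  1.55141411] [443.4197162    0.         248.14454598]
```

View pics/side0.png

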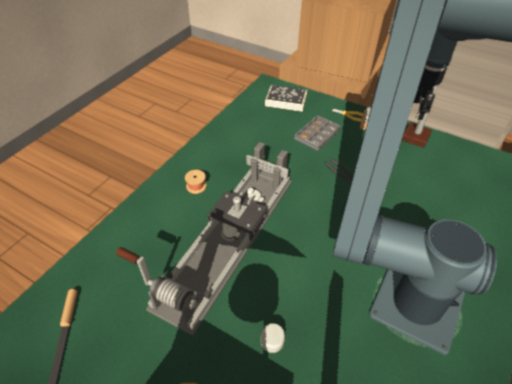

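View pics/top0.png

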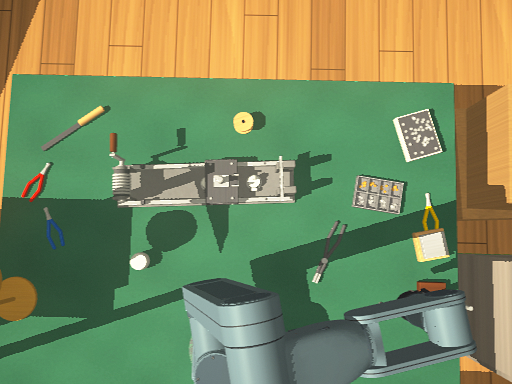

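The top view shows the winch at left (about 120,183) and the die head at right (285,178). The carriage sits at about (222,182), with one cover uncovered between it and the die head at (254,182). I'll enlarge this.

Run:
```python
from h import *
im=cv2.imread('pics/top0.png')[140:220,100:310]; cv2.imwrite('pics/top0z.png',cv2.resize(im,None,fx=3.8,fy=3.8,interpolation=cv2.INTER_CUBIC))
for nm,uv,z in (('bed',(205,182),0.01),('post',(219,182),.1),('cov',(254,180),.01),('spool',(244,125),.0),('tongs',(326,252),0),('wax',(139,260),0)):
    print(nm,onz('top',uv,z).round(3))
for nm,uv,z in (('bed',(226,235),0.0),('post',(238,205),.1),('cov',(255,199),.01)):
    print(nm,onz('side',uv,z).round(3))
```

```text
bed [0.567 0.081 0.01 ]
post [0.557 0.025 0.1  ]
cov [ 0.578 -0.09   0.01 ]
spool [ 0.776 -0.05   0.   ]
tongs [ 0.334 -0.346  0.   ]
wax [0.29  0.302 0.   ]
bed [0.574 0.072 0.   ]
post [0.559 0.021 0.1  ]
cov [ 0.568 -0.095  0.01 ]
```

View pics/top0z.png

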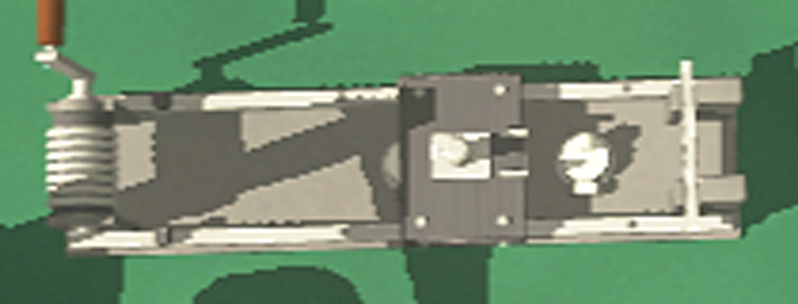

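Run:
```python
from h import *
f=lambda x,y:(100+x/3.8-.4,140+y/3.8-.4)
for uv,z in (((110,97),.034),((740,78),.034),((70,250),.01),((740,237),.01)):
    print(onz('top',f(*uv),z).round(4))
from scipy.optimize import least_squares
def bed(p,P):
    c,s=np.cos(p[2]),np.sin(p[2]); P=np.atleast_2d(P)
    return np.c_[p[0]+c*P[:,0]-s*P[:,1],p[1]+s*P[:,0]+c*P[:,1],P[:,2]]
# fit using corners, landmarks
obs=[('top',f(740,237),(-.075,-.31,.01)),('top',f(70,250),(-.075,.31,.01)),('top',(205,182),(0,0,0)),('side',(226,235),(0,0,0)),
('top',(254,180),(0,-.165,.01)),('side',(255,199),(0,-.165,.01))]
def res(p):
    return np.concatenate([(proj(n,bed(p,P))[0]-uv) for n,uv,P in obs])
r=least_squares(res,[.57,.075,.03]);print(r.x,r.fun.reshape(-1,2).round(1))
print(np.array([0])); 
im=cv2.imread('pics/top0.png');si=cv2.imread('pics/side0.png')
for n,I in(('top',im),('side',si)):
  I=cv2.resize(I,None,fx=4,fy=4,interpolation=cv2.INTER_CUBIC)
  for z,w in((0.01,.075),(.034,.069)):
    q=proj(n,bed(r.x,[(-w,-.31,z),(w,-.31,z),(w,.31,z),(-w,.31,z)]))
    cv2.polylines(I,[((q+.5)*4).astype(int)],True,(0,0,255),1)
  for y in(-.165,-.085,-.005):
    a=np.linspace(0,6.28,40);q=proj(n,bed(r.x,np.c_[.021*np.cos(a),y+.021*np.sin(a),a*0+.036]));cv2.polylines(I,[((q+.5)*4).astype(int)],True,(255,0,0),1)
  cv2.imwrite(f'pics/{n}ov.png',I[560:880,420:1220] if n=='top' else I[580:1180,500:1220])
```

```text
[0.6163 0.3464 0.034 ]
[ 0.6476 -0.2282  0.034 ]
[0.4769 0.3827 0.01  ]
[ 0.5043 -0.2326  0.01  ]
[0.5673873  0.0761321  0.04004782] [[ 1.2 -0.1]
 [-0.  -0.9]
 [ 1.8  0.2]
 [ 1.   1.7]
 [-0.5  1.1]
 [-2.5  0.6]]
[0]
```

View pics/topov.png

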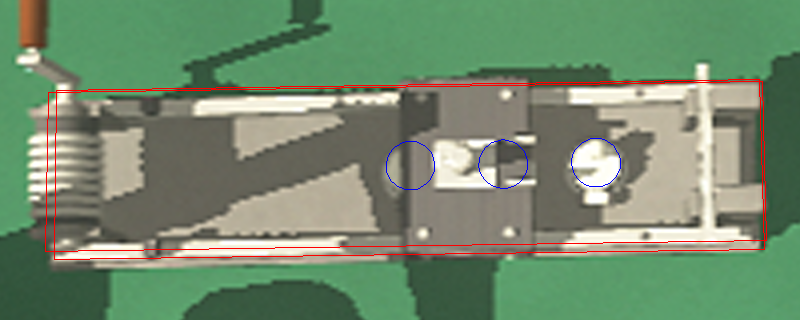

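View pics/sideov.png

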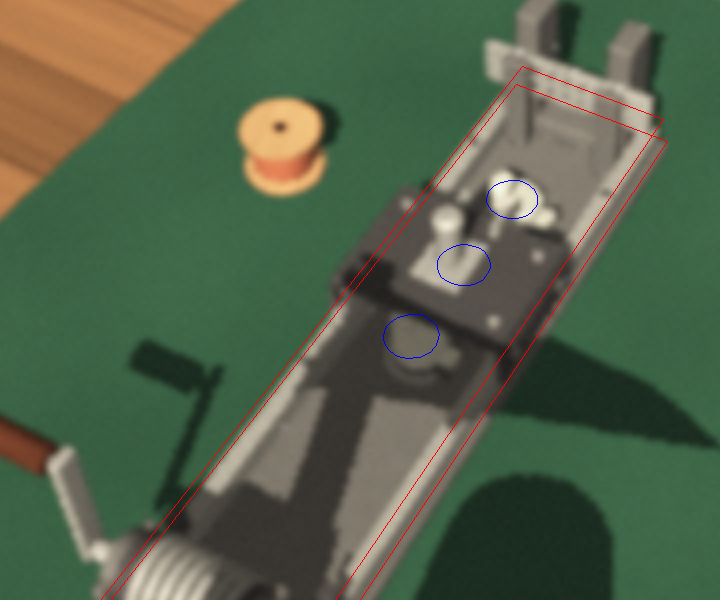

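```bash
cat >> h.py <<'E'
BED=[0.5674,0.0761,0.042]
def bed(P,p=None):
    p=p or BED; c,s=np.cos(p[2]),np.sin(p[2]); P=np.atleast_2d(np.array(P,float))
    return np.c_[p[0]+c*P[:,0]-s*P[:,1],p[1]+s*P[:,0]+c*P[:,1],P[:,2]]
def tgt(tilt=0,flip=1):
    # tool x down (tilt>0: points towards +x bed), tool y along flip*bed y
    Rb=R.from_euler('z',BED[2])
    x=np.array([np.sin(tilt),0,-np.cos(tilt)]); y=np.array([0,flip,0.]); z=np.cross(x,y)
    return Rb*R.from_matrix(np.c_[x,y,z])
def go(pos,rot,base=None):
    "tool-frame shift mm and rotvec from measured pose (or base=(pos,rot))"
    if base is None:
        s=robot.read_state(); base=(s['tcp_pos'],R.from_quat(s['tool_rot']))
    p0,r0=base
    return (r0.inv().apply(np.array(pos)-p0)*1000).round(1),(r0.inv()*rot).as_rotvec().round(4)
E
python3 - <<'E'
from h import *
s=robot.read_state();r=R.from_quat(s['tool_rot']);print(r.as_matrix().round(3))
for fl in(1,-1):
    p=bed((0,-.053,.19))[0];print(p,go(p,tgt(0,fl)))
E
```

```text
[[-0.     0.387 -0.922]
 [ 0.    -0.922 -0.387]
 [-1.    -0.     0.   ]]
[0.56962535 0.02314674 0.19      ] (array([  41.3, -350.7, -534.1]), array([-2.7858, -0.    ,  0.    ]))
[0.56962535 0.02314674 0.19      ] (array([  41.3, -350.7, -534.1]), array([0.3558, 0.    , 0.    ]))
```

Request:
move_arm(commands=[[[0, -180, -270], [0.18, 0, 0]], [[0, -180, -270], [0.18, 0, 0]], [[0, -180, -270], [0.18, 0, 0]], [[0, -180, -270], [0.18, 0, 0]], [[0, -180, -270], [0.18, 0, 0]], [[0, -350, -534], [0.356, 0, 0]], [[0, -350, -534], [0.356, 0, 0]], [[0, -350, -534], [0.356, 0, 0]], [[0, -350, -534], [0.356, 0, 0]], [[0, -350, -534], [0.356, 0, 0]]], hand=-1, force=40)

```text
time_s: 2.25
tcp_pos: [0.5588, 0.0067, 0.2316]
tool_rot: [0.707, 0.015, -0.707, 0.015]
wrist_force: [1.3, -1.0, -0.5]
gripper_width: 0.0854
```

Run:
```python
from h import *
s=robot.read_state();print(s['time_s'],s['tcp_pos'],s['joints'].round(2),s['gripper_width'])
im=robot.grab_frame('wrist');cv2.imwrite('pics/w1.png',im);print(robot.calibration('wrist'))
print(robot.landmark_of('carriage_post','wrist'))
p=bed((0,-.053,.19))[0];print(p,go(p,tgt(0,-1)))
```

```text
2.25 [0.55880451 0.00667983 0.23155291] [-0.19  0.27  1.51 -0.    1.35  1.34] 0.0853542426734153
{'fx': 297.3186396354542, 'fy': 297.3186396354542, 'cx': 258.11781504499965, 'cy': 191.35624430961133, 'rvec': array([-2.11665215,  2.01860237,  0.29668028]), 'tvec': array([-0.01057929,  0.50304272,  0.53758854])}
[{'at': [242.0, 173.3], 'score': 0.85}]
[0.56962535 0.02314674 0.19      ] (array([ 41.1, -12.5, -10.1]), array([ 0.0058, -0.0016,  0.0021]))
```

View pics/w1.png

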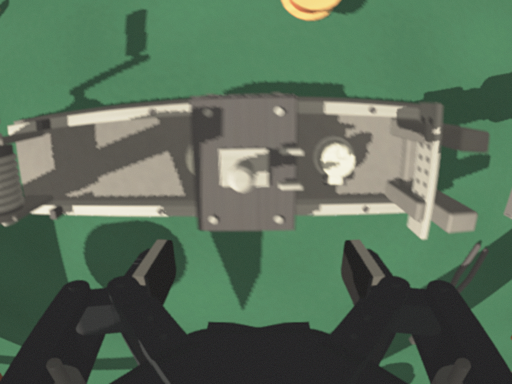

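The wrist view shows the post head at about (240,178) on the carriage, and cover 0 with its ear at (338,160). The path to both is clear.

```bash
cat >> h.py <<'E'
def wray(c,uv):
    a=np.array([uv[0]-c['cx'],uv[1]-c['cy']]);r=np.hypot(*a);th=r/c['fx']
    d=np.array([*(a/r*np.sin(th)),np.cos(th)]);Rm=cv2.Rodrigues(np.array(c['rvec'],float))[0]
    return -Rm.T@np.array(c['tvec']),Rm.T@d
def wonz(c,uv,z):
    C,d=wray(c,uv);return C+d*(z-C[2])/d[2]
E
python3 - <<'E'
from h import *
s=robot.read_state();print(s['tcp_pos'],s['qvel'].round(3))
c=robot.calibration('wrist')
print(wonz(c,(242,173.3),.1), wonz(c,(241,179),.125))
print([ (d['at'],d['score'],wonz(c,d['at'],.01).round(4)) for d in robot.landmark_of('place_0','wrist')])
print([bed((0,y,.01))[0].round(4) for y in(-.165,-.085,-.005)],bed((0,-.053,.1)))
E
```

```text
[0.56004868 0.01008226 0.23103107] [-0.079 -0.031  0.054 -0.059  0.011 -0.074]
[0.56831545 0.02710897 0.1       ] [0.56906533 0.02659306 0.125     ]
[]
[array([ 0.5743, -0.0888,  0.01  ]), array([ 0.571 , -0.0088,  0.01  ]), array([0.5676, 0.0711, 0.01  ])] [[0.56962535 0.02314674 0.1       ]]
```

Request:
move_arm(commands=[[[0, 0, 0], [0, 0, 0]], [[0, 0, 0], [0, 0, 0]]])

```text
time_s: 2.65
tcp_pos: [0.5572, 0.0035, 0.2314]
tool_rot: [-0.707, -0.014, 0.707, -0.014]
wrist_force: [0.4, -0.0, 0.2]
gripper_width: 0.0853
```

Run:
```python
from h import *
robot.grab_frame('wrist');s=robot.read_state();print(s['tcp_pos'],s['qvel'].round(3),s['wrist_force'])
c=robot.calibration('wrist')
d=robot.landmark_of('carriage_post','wrist')[0]['at'];P=wonz(c,d,.1);print(d,P)
print(go([P[0],P[1],.16],tgt(0,-1)),go([P[0],P[1],.082],tgt(0,-1)))
```

```text
[0.5572606  0.0034759  0.23148664] [-0.001  0.001 -0.002  0.001  0.001  0.004] [ 0.15915133 -0.27111573 -0.26603738]
[240.5, 174.1] [0.56455759 0.02151952 0.1       ]
(array([ 71.5, -17.7,  -7.9]), array([-0.0024, -0.0001, -0.0002])) (array([149.5, -17.7,  -7.9]), array([-0.0024, -0.0001, -0.0002]))
```

Request:
move_arm(commands=[[[20, -18, -6], [0, 0, 0]], [[70, -18, -6], [0, 0, 0]], [[100, -18, -6], [0, 0, 0]], [[130, -18, -6], [0, 0, 0]], [[145, -18, -6], [0, 0, 0]], [[145, -18, -6], [0, 0, 0]]])

```text
time_s: 3.5
tcp_pos: [0.5624, 0.0226, 0.0857]
tool_rot: [-0.706, -0.015, 0.708, -0.014]
wrist_force: [0.1, -0.1, -0.2]
gripper_width: 0.0855
```

Request:
move_arm(commands=[[[0, 0, 0], [0, 0, 0]], [[0, 0, 0], [0, 0, 0]], [[0, 0, 0], [0, 0, 0]], [[0, 0, 0], [0, 0, 0]], [[0, 0, 0], [0, 0, 0]], [[0, 0, 0], [0, 0, 0]], [[0, 0, 0], [0, 0, 0]], [[0, 0, 0], [0, 0, 0]]], hand=1, force=40)

```text
time_s: 4.5
tcp_pos: [0.5635, 0.0228, 0.0873]
tool_rot: [0.707, 0.015, -0.706, 0.015]
wrist_force: [-1.4, -0.3, 6.2]
gripper_width: 0.0221
```

Run:
```python
from h import *
im=robot.grab_frame('wrist');cv2.imwrite('pics/w2.png',im);s=robot.read_state();print(s['tcp_pos'],s['gripper_width'],s['wrist_force'])
```

```text
[0.56354082 0.02281818 0.0872772 ] 0.02160344905626621 [-0.6721575  -1.10383532  4.65493684]
```

View pics/w2.png

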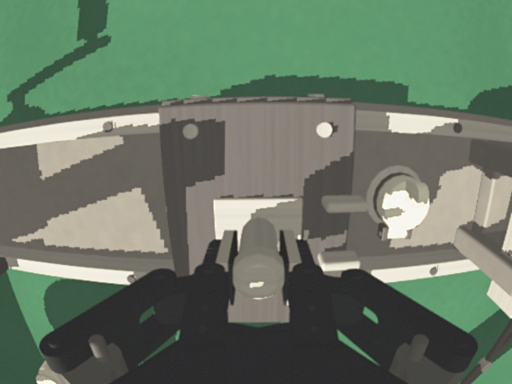

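Request:
move_arm(commands=[[[0, -10, 0], [0, 0, 0]], [[0, -30, 0], [0, 0, 0]], [[0, -55, 0], [0, 0, 0]], [[0, -80, 0], [0, 0, 0]], [[0, -105, 0], [0, 0, 0]], [[0, -130, 0], [0, 0, 0]], [[0, -155, 0], [0, 0, 0]], [[0, -175, 0], [0, 0, 0]], [[0, -188, 0], [0, 0, 0]], [[0, -190, 0], [0, 0, 0]]])

```text
time_s: 5.8
tcp_pos: [0.5534, 0.2138, 0.0872]
tool_rot: [-0.706, -0.015, 0.708, -0.015]
wrist_force: [-7.4, -3.2, 11.1]
gripper_width: 0.022
```

Request:
move_arm(commands=[[[0, 0, 0], [0, 0, 0]], [[0, -4, 0], [0, 0, 0]], [[0, -8, 0], [0, 0, 0]], [[0, -10, 0], [0, 0, 0]], [[0, -10, 0], [0, 0, 0]], [[0, -10, 0], [0, 0, 0]]])

```text
time_s: 6.55
tcp_pos: [0.5529, 0.2231, 0.0872]
tool_rot: [-0.706, -0.015, 0.708, -0.015]
wrist_force: [-7.7, -0.3, 10.7]
gripper_width: 0.0218
```

Request:
move_arm(commands=[[[0, -2, 0], [0, 0, 0]], [[0, -4, 0], [0, 0, 0]], [[0, -4, 0], [0, 0, 0]], [[0, -4, 0], [0, 0, 0]]])

```text
time_s: 7.05
tcp_pos: [0.5527, 0.2269, 0.0872]
tool_rot: [-0.706, -0.015, 0.708, -0.015]
wrist_force: [-6.6, -1.9, 10.9]
gripper_width: 0.0224
```

Request:
move_arm(commands=[[[0, -2, 0], [0, 0, 0]], [[0, -2, 0], [0, 0, 0]], [[0, -2, 0], [0, 0, 0]]])

```text
time_s: 7.42
tcp_pos: [0.5526, 0.2289, 0.0872]
tool_rot: [-0.706, -0.015, 0.708, -0.015]
wrist_force: [-7.8, -0.9, 10.7]
gripper_width: 0.0221
```

Request:
move_arm(commands=[[[0, -2, 0], [0, 0, 0]], [[0, -2, 0], [0, 0, 0]], [[0, -2, 0], [0, 0, 0]]])

```text
time_s: 7.8
tcp_pos: [0.5525, 0.2291, 0.0872]
tool_rot: [-0.706, -0.014, 0.708, -0.016]
wrist_force: [-8.3, -8.4, 11.3]
gripper_width: 0.022
```

Request:
move_arm(commands=[[[0, -2, 0], [0, 0, 0]], [[0, -2, 0], [0, 0, 0]], [[0, -2, 0], [0, 0, 0]]])

```text
time_s: 8.18
tcp_pos: [0.5525, 0.2291, 0.0872]
tool_rot: [-0.706, -0.013, 0.708, -0.017]
wrist_force: [-8.0, -15.0, 14.0]
gripper_width: 0.0218
```

The carriage stopped at y = 0.2291 while the force rose to 15 N, so it's against its stop. I'll relieve the push, release and rise.

Request:
move_arm(commands=[[[0, 3, 0], [0, 0, 0]], [[0, 3, 0], [0, 0, 0]]])

```text
time_s: 8.43
tcp_pos: [0.5525, 0.2291, 0.0872]
tool_rot: [-0.706, -0.014, 0.708, -0.015]
wrist_force: [-7.6, -3.8, 11.0]
gripper_width: 0.0219
```

Request:
move_arm(commands=[[[0, 0, 0], [0, 0, 0]], [[0, 0, 0], [0, 0, 0]], [[0, 0, 0], [0, 0, 0]], [[0, 0, 0], [0, 0, 0]], [[0, 0, 0], [0, 0, 0]], [[0, 0, 0], [0, 0, 0]]], hand=-1)

```text
time_s: 9.18
tcp_pos: [0.5543, 0.2299, 0.0863]
tool_rot: [-0.707, -0.015, 0.707, -0.015]
wrist_force: [-0.1, 0.1, 0.2]
gripper_width: 0.0852
```

Request:
move_arm(commands=[[[-50, 0, 0], [0, 0, 0]], [[-100, 0, 0], [0, 0, 0]], [[-120, 100, 20], [0, 0, 0]], [[-120, 160, 40], [0, 0, 0]], [[-120, 220, 60], [0, 0, 0]], [[-120, 230, 70], [0, 0, 0]], [[-120, 230, 70], [0, 0, 0]], [[-120, 230, 70], [0, 0, 0]], [[-120, 230, 70], [0, 0, 0]], [[-120, 230, 70], [0, 0, 0]]])

```text
time_s: 10.42
tcp_pos: [0.4943, -0.0017, 0.2062]
tool_rot: [-0.707, -0.016, 0.707, -0.015]
wrist_force: [-0.8, 0.2, -1.0]
gripper_width: 0.0855
```

Run:
```python
from h import *
im=robot.grab_frame('wrist');c=robot.calibration('wrist');cv2.imwrite('pics/w3.png',im);s=robot.read_state();print(s['time_s'],s['tcp_pos'],s['qvel'].round(3),s['wrist_force'])
for d in robot.landmark_of('place_0','wrist'): print(d['at'],d['score'],wonz(c,d['at'],.01).round(4))
im=robot.grab_frame('top');cv2.imwrite('pics/t3.png',im)
for d in robot.landmark_of('place_0','top'): print(d['at'],d['score'],onz('top',d['at'],.01).round(4))
im=robot.grab_frame('side');cv2.imwrite('pics/s3.png',im)
for d in robot.landmark_of('place_0','side'): print(d['at'],d['score'],onz('side',d['at'],.01).round(4))
```

```text
10.475 [ 0.49422853 -0.00181465  0.20617417] [-0.003 -0.001  0.003 -0.003  0.    -0.003] [-0.58672928 -0.36311875  0.1374935 ]
[252.7, 177.6] 0.98 [ 0.5863 -0.0855  0.01  ]
[228.6, 235.4] 0.95 [0.5616 0.0753 0.01  ]
[253.3, 199.6] 0.86 [ 0.5718 -0.0899  0.01  ]
[197.7, 257.4] 0.62 [0.5957 0.1888 0.01  ]
[245.2, 216.8] 0.57 [ 0.5564 -0.0135  0.01  ]
```

View pics/w3.png

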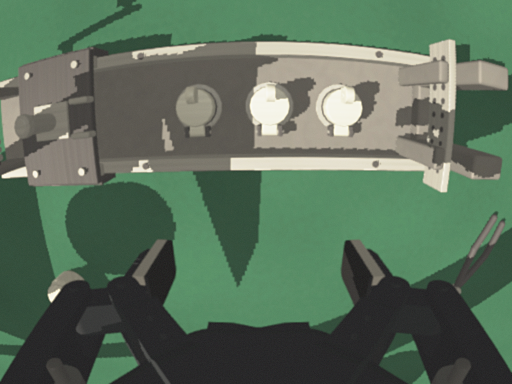

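Three covers show at about (198,107), (269,106) and (340,106). The carriage is at the left, beside the winch. I'll zoom in for exact centres.

Run:
```python
from h import *
im=cv2.imread('pics/w3.png')[75:145,160:380];cv2.imwrite('pics/w3z.png',cv2.resize(im,None,fx=3.6,fy=3.6,interpolation=cv2.INTER_CUBIC))
```

```text
(no output)
```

View pics/w3z.png

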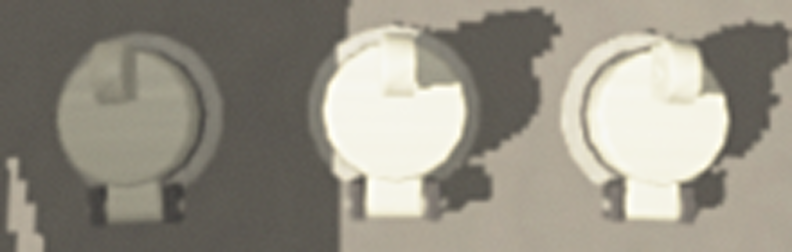

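View pics/t3.png

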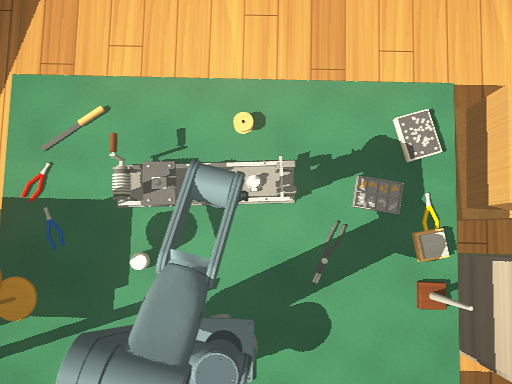

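Run:
```python
from h import *
c=robot.calibration('wrist')
f=lambda x,y:(160+x/3.6-.36,75+y/3.6-.36)
P=[wonz(c,f(*q),.036) for q in((128,116),(396,113),(656,116))]
for p in P: print(p.round(4))
print([np.linalg.norm(P[i+1]-P[i]).round(4) for i in(0,1)])
d=P[0]-P[2];print('yaw',np.arctan2(-d[0],d[1]))
print('ear',[wonz(c,f(*q),.057).round(4) for q in((399,52),(668,60),(115,62))])
```

```text
[0.5633 0.068  0.036 ]
[ 0.5663 -0.0102  0.036 ]
[ 0.5711 -0.0873  0.036 ]
[np.float64(0.0783), np.float64(0.0772)]
yaw 0.05023824875262493
ear [array([ 0.583 , -0.0095,  0.057 ]), array([ 0.5868, -0.0838,  0.057 ]), array([0.5785, 0.0675, 0.057 ])]
```

```bash
sed -i 's/^BED=.*/BED=[0.5615,0.0775,0.047]/' h.py
python3 - <<'E'
from h import *
for y in(-.005,-.085,-.165): print(bed((.013,y,.070))[0].round(4))
print(go(bed((.013,-.085,.09))[0],tgt(0,-1)))
print(go(bed((.013,-.085,.062))[0],tgt(0,-1)))
E
```

```text
[0.5747 0.0731 0.07  ]
[ 0.5785 -0.0068  0.07  ]
[ 0.5822 -0.0867  0.07  ]
(array([116.2,   7.8, -84.2]), array([-0.0046,  0.0001,  0.    ]))
(array([144.2,   7.8, -84.2]), array([-0.0046,  0.0001,  0.    ]))
```

Request:
move_arm(commands=[[[30, 3, -30], [0, 0, 0]], [[70, 8, -70], [-0.005, 0, 0]], [[105, 8, -84], [-0.005, 0, 0]], [[118, 8, -84], [-0.005, 0, 0]], [[118, 8, -84], [-0.005, 0, 0]], [[118, 8, -84], [-0.005, 0, 0]], [[118, 8, -84], [-0.005, 0, 0]], [[118, 8, -84], [-0.005, 0, 0]]], hand=1)

```text
time_s: 11.72
tcp_pos: [0.5786, -0.0074, 0.0895]
tool_rot: [0.708, 0.016, -0.706, 0.017]
wrist_force: [0.1, 0.1, -0.6]
gripper_width: 0.0
```

Run:
```python
from h import *
im=robot.grab_frame('wrist');cv2.imwrite('pics/w4.png',im);s=robot.read_state();print(s['time_s'],s['tcp_pos'],s['gripper_width'],s['wrist_force'])
cv2.imwrite('pics/s4.png',cv2.resize(robot.grab_frame('side')[140:300,150:350],None,fx=3.5,fy=3.5,interpolation=cv2.INTER_CUBIC))
```

```text
11.775 [ 0.57853978 -0.00742139  0.08923924] -1.317336498791861e-05 [-0.17978615 -0.21934348 -0.1096821 ]
```

View pics/w4.png

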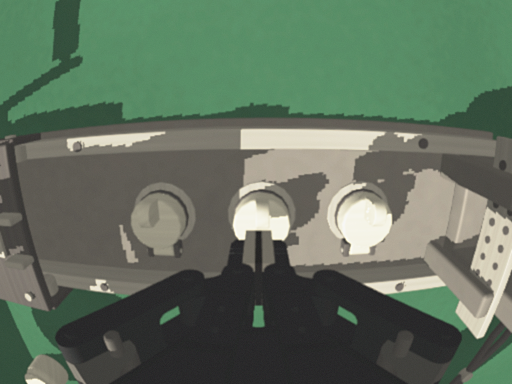

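View pics/s4.png

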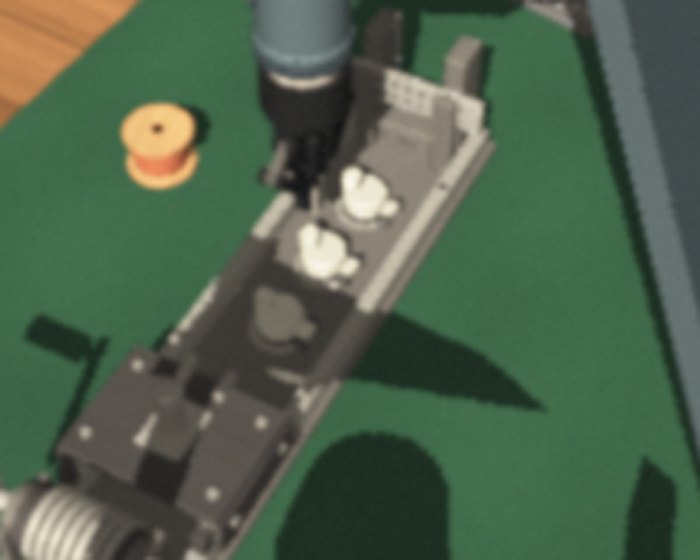

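Request:
move_arm(commands=[[[10, 2, 0], [0, 0, 0]], [[20, 2, 0], [0, 0, 0]], [[26, 2, 0], [0, 0, 0]], [[29, 2, 0], [0, 0, 0]], [[29, 2, 0], [0, 0, 0]]])

```text
time_s: 12.45
tcp_pos: [0.5782, -0.0093, 0.0589]
tool_rot: [-0.707, -0.017, 0.707, -0.016]
wrist_force: [-0.8, 0.3, 0.5]
gripper_width: -0.0001
```

Request:
move_arm(commands=[[[1.5, 0, 0], [0, 0, 0]], [[3, 0, 0], [0, 0, 0]], [[4, 0, 0], [0, 0, 0]], [[4, 0, 0], [0, 0, 0]], [[4, 0, 0], [0, 0, 0]]])

```text
time_s: 13.08
tcp_pos: [0.5792, -0.0094, 0.0562]
tool_rot: [0.708, 0.016, -0.706, 0.017]
wrist_force: [0.9, 1.1, 5.3]
gripper_width: -0.0001
```

Request:
move_arm(commands=[[[1, 0, 0], [0, 0, 0]], [[2, 0, 0], [0, 0, 0]], [[2, 0, 0], [0, 0, 0]]])

```text
time_s: 13.45
tcp_pos: [0.5799, -0.0094, 0.0552]
tool_rot: [0.708, 0.016, -0.706, 0.017]
wrist_force: [-1.5, 1.5, 11.1]
gripper_width: -0.0002
```

Request:
move_arm(commands=[[[1, 0, 0], [0, 0, 0]], [[2, 0, 0], [0, 0, 0]], [[2, 0, 0], [0, 0, 0]]])

```text
time_s: 13.82
tcp_pos: [0.5806, -0.0095, 0.0542]
tool_rot: [0.709, 0.016, -0.705, 0.017]
wrist_force: [-1.1, 1.5, 16.3]
gripper_width: 0.0
```

Place_1 looks rigid: force builds straight from contact at z = 0.057. Next is place_2, 80 mm along.

Request:
move_arm(commands=[[[-8, 0, 0], [0, 0, 0]], [[-28, 0, 0], [0, 0, 0]], [[-28, -40, 0], [0, 0, 0]], [[-28, -80, 0], [0, 0, 0]], [[-28, -80, 0], [0, 0, 0]], [[-18, -80, 0], [0, 0, 0]], [[-10, -80, 0], [0, 0, 0]], [[-8, -80, 0], [0, 0, 0]], [[-8, -80, 0], [0, 0, 0]], [[-8, -80, 0], [0, 0, 0]]])

```text
time_s: 15.08
tcp_pos: [0.5749, 0.0702, 0.0595]
tool_rot: [0.707, 0.016, -0.707, 0.016]
wrist_force: [0.2, 1.4, -0.1]
gripper_width: -0.0002
```

Request:
move_arm(commands=[[[1.5, 0, 0], [0, 0, 0]], [[3, 0, 0], [0, 0, 0]], [[4, 0, 0], [0, 0, 0]], [[4, 0, 0], [0, 0, 0]], [[4, 0, 0], [0, 0, 0]]])

```text
time_s: 15.7
tcp_pos: [0.5754, 0.0706, 0.0562]
tool_rot: [0.708, 0.017, -0.706, 0.017]
wrist_force: [0.1, -0.3, 5.0]
gripper_width: 0.0002
```

Request:
move_arm(commands=[[[1, 0, 0], [0, 0, 0]], [[2, 0, 0], [0, 0, 0]], [[2, 0, 0], [0, 0, 0]]])

```text
time_s: 16.08
tcp_pos: [0.5761, 0.0706, 0.0552]
tool_rot: [0.708, 0.016, -0.706, 0.017]
wrist_force: [-0.2, 0.3, 10.7]
gripper_width: 0.0002
```

Request:
move_arm(commands=[[[1, 0, 0], [0, 0, 0]], [[2, 0, 0], [0, 0, 0]], [[2, 0, 0], [0, 0, 0]]])

```text
time_s: 16.45
tcp_pos: [0.5768, 0.0706, 0.0541]
tool_rot: [0.709, 0.016, -0.705, 0.017]
wrist_force: [-2.9, 0.3, 15.8]
gripper_width: 0.0004
```

Place_2 gives the same result as place_1. Now place_0.

Request:
move_arm(commands=[[[-8, 0, 0], [0, 0, 0]], [[-28, 0, 0], [0, 0, 0]], [[-28, 50, 0], [0, 0, 0]], [[-28, 105, 0], [0, 0, 0]], [[-28, 160, 0], [0, 0, 0]], [[-28, 160, 0], [0, 0, 0]], [[-18, 160, 0], [0, 0, 0]], [[-8, 160, 0], [0, 0, 0]], [[-8, 160, 0], [0, 0, 0]], [[-8, 160, 0], [0, 0, 0]]])

```text
time_s: 17.7
tcp_pos: [0.5821, -0.0883, 0.0591]
tool_rot: [-0.707, -0.017, 0.707, -0.017]
wrist_force: [0.0, -0.1, -0.4]
gripper_width: 0.0001
```

Request:
move_arm(commands=[[[1.5, 0, 0], [0, 0, 0]], [[3, 0, 0], [0, 0, 0]], [[4, 0, 0], [0, 0, 0]], [[4, 0, 0], [0, 0, 0]], [[4, 0, 0], [0, 0, 0]]])

```text
time_s: 18.32
tcp_pos: [0.5824, -0.0892, 0.0556]
tool_rot: [0.707, 0.017, -0.707, 0.017]
wrist_force: [1.0, 0.9, 1.4]
gripper_width: 0.0001
```

Request:
move_arm(commands=[[[1, 0, 0], [0, 0, 0]], [[2, 0, 0], [0, 0, 0]], [[2, 0, 0], [0, 0, 0]]])

```text
time_s: 18.7
tcp_pos: [0.5824, -0.0893, 0.0534]
tool_rot: [0.707, 0.016, -0.707, 0.017]
wrist_force: [0.8, 2.0, 3.2]
gripper_width: -0.0002
```

Request:
move_arm(commands=[[[1, 0, 0], [0, 0, 0]], [[2, 0, 0], [0, 0, 0]], [[2, 0, 0], [0, 0, 0]]])

```text
time_s: 19.08
tcp_pos: [0.5828, -0.0893, 0.052]
tool_rot: [0.707, 0.016, -0.706, 0.017]
wrist_force: [0.5, 1.8, 7.3]
gripper_width: 0.0001
```

Place_0 is the loose one: it sank about 4 mm at 1 to 3 N and only then went stiff. I'll lift off, open the gripper and check the ear position.

Request:
move_arm(commands=[[[-6, 0, 0], [0, 0, 0]], [[-20, 0, 0], [0, 0, 0]], [[-35, 0, 0], [0, 0, 0]], [[-35, 0, 0], [0, 0, 0]], [[-35, 0, 0], [0, 0, 0]]])

```text
time_s: 19.7
tcp_pos: [0.5819, -0.0893, 0.0863]
tool_rot: [-0.707, -0.017, 0.707, -0.017]
wrist_force: [1.1, -0.0, -1.4]
gripper_width: 0.0001
```

Request:
move_arm(commands=[[[0, 0, 0], [0, 0, 0]], [[0, 0, 0], [0, 0, 0]], [[0, 0, 0], [0, 0, 0]], [[0, 0, 0], [0, 0, 0]]], hand=0.1, force=30)

```text
time_s: 20.2
tcp_pos: [0.5821, -0.0892, 0.0862]
tool_rot: [-0.707, -0.017, 0.707, -0.017]
wrist_force: [-0.9, 0.7, -0.2]
gripper_width: 0.0386
```

Run:
```python
from h import *
im=robot.grab_frame('wrist');c=robot.calibration('wrist');cv2.imwrite('pics/w5.png',cv2.resize(im[150:290,170:350],None,fx=4.2,fy=4.2,interpolation=cv2.INTER_CUBIC));s=robot.read_state();print(s['time_s'],s['tcp_pos'],s['gripper_width'],s['joints'].round(3))
```

```text
20.25 [ 0.58210219 -0.08922431  0.08622161] 0.03829912268896864 [-0.341  0.458  1.623  0.     1.06   1.183]
```

View pics/w5.png

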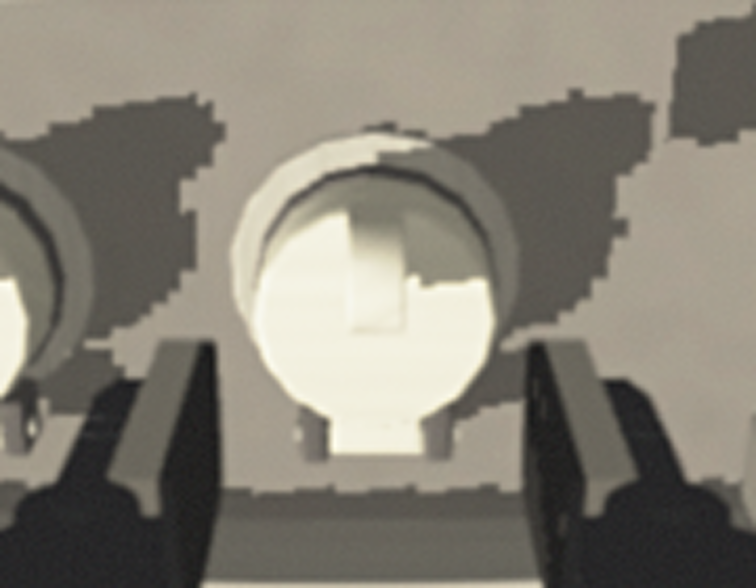

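```bash
cat >> h.py <<'E'
def pose(th,hx,y,zoff=6,k=.6):
    # hinge bed x = hx (rel. bed), returns TCP pos, rot for opening th (deg)
    t=np.radians(th);a=np.arctan2(.026,.041)+t;rr=np.hypot(.041,.026)
    ph=k*t; ear=np.array([hx+rr*np.cos(a),y,.022+rr*np.sin(a)])
    tip=ear+zoff/1000*np.array([np.sin(ph),0,-np.cos(ph)])
    return bed(tip)[0],tgt(ph,-1)
E
python3 - <<'E'
from h import *
c=robot.calibration('wrist')
f=lambda x,y:(170+x/4.2-.4,150+y/4.2-.4)
print('cover',wonz(c,f(375,303),.036),'ear top?',wonz(c,f(377,265),.057), 'ear base near edge x',wonz(c,f(377,328),.036))
print('bed guess',bed((0,-.165,.01)),bed((.013,-.165,.01)))
E
```

```text
cover [ 0.57500525 -0.08916412  0.036     ] ear top? [ 0.58972158 -0.08872575  0.057     ] ear base near edge x [ 0.57046974 -0.08972205  0.036     ]
bed guess [[ 0.56925215 -0.08731779  0.01      ]] [[ 0.58223779 -0.08670702  0.01      ]]
```

Request:
move_arm(commands=[[[15, 0, -1], [0, 0, 0]], [[30, 0, -1], [0, 0, 0]], [[40, 0, -1], [0, 0, 0]], [[44, 0, -1], [0, 0, 0]], [[44, 0, -1], [0, 0, 0]], [[44, 0, -1], [0, 0, 0]]])

```text
time_s: 21.0
tcp_pos: [0.5835, -0.0893, 0.0427]
tool_rot: [0.707, 0.016, -0.707, 0.017]
wrist_force: [-0.4, 0.1, -0.2]
gripper_width: 0.0384
```

Request:
move_arm(commands=[[[0, 0, 0], [0, 0, 0]], [[0, 0, 0], [0, 0, 0]], [[0, 0, 0], [0, 0, 0]], [[0, 0, 0], [0, 0, 0]], [[0, 0, 0], [0, 0, 0]], [[0, 0, 0], [0, 0, 0]]], hand=1, force=30)

```text
time_s: 21.75
tcp_pos: [0.5834, -0.0895, 0.0425]
tool_rot: [0.707, 0.016, -0.707, 0.017]
wrist_force: [0.8, -2.9, 1.7]
gripper_width: 0.0082
```

Run:
```python
from h import *
im=robot.grab_frame('wrist');cv2.imwrite('pics/w6.png',cv2.resize(im[150:290,170:350],None,fx=4.2,fy=4.2,interpolation=cv2.INTER_CUBIC));s=robot.read_state();print(s['time_s'],s['tcp_pos'],s['gripper_width'],s['wrist_force'])
base=(s['tcp_pos'],R.from_quat(s['tool_rot']))
p0,r0=pose(0,-.028,-.165)
off=s['tcp_pos']-p0; print(off)
for th in range(0,85,8):
    p,r=pose(th,-.028,-.165); print(th,go(p+off,r,base))
```

```text
21.8 [ 0.58344102 -0.08952438  0.04249237] 0.007828533293085777 [ 1.15777149 -3.26611678  1.46678027]
[ 0.00120323 -0.00281736  0.00049237]
0 (array([0., 0., 0.]), array([-0.0002, -0.0007, -0.0005]))
8 (array([-5.5,  0. ,  3.5]), array([-0.0002,  0.0831, -0.0005]))
16 (array([-10.4,   0. ,   7.7]), array([-0.0002,  0.1669, -0.0005]))
24 (array([-14.6,   0. ,  12.6]), array([-2.000e-04,  2.506e-01, -6.000e-04]))
32 (array([-18.1,   0. ,  18. ]), array([-2.000e-04,  3.344e-01, -6.000e-04]))
40 (array([-20.8,   0. ,  23.8]), array([-1.000e-04,  4.182e-01, -6.000e-04]))
48 (array([-22.6,   0. ,  30. ]), array([-1.00e-04,  5.02e-01, -6.00e-04]))
56 (array([-23.6,   0. ,  36.3]), array([-1.000e-04,  5.857e-01, -6.000e-04]))
64 (array([-23.6,   0. ,  42.7]), array([-1.000e-04,  6.695e-01, -6.000e-04]))
72 (array([-22.7,   0. ,  48.9]), array([-0.000e+00,  7.533e-01, -6.000e-04]))
80 (array([-20.9,   0. ,  55. ]), array([-0.000e+00,  8.371e-01, -6.000e-04]))
```

View pics/w6.png

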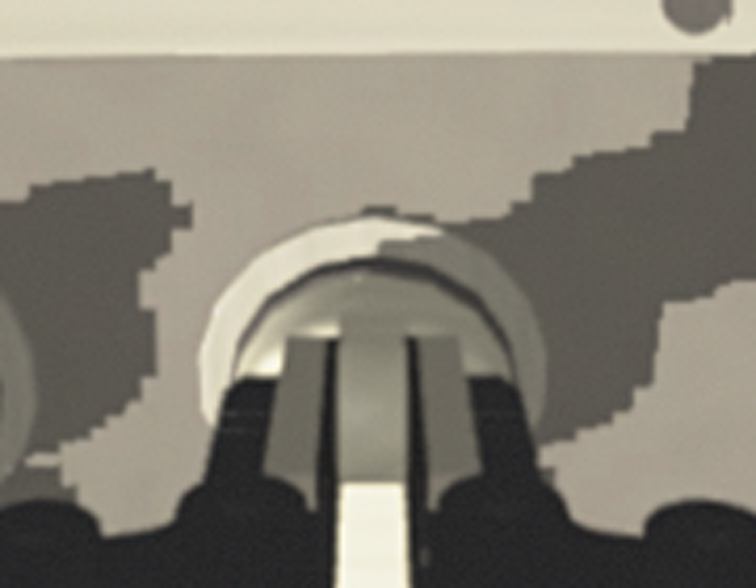

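The ear is centred between the pads, and the 8 mm opening fits its 9 mm thickness. I'll lift along the arc in stages.

Request:
move_arm(commands=[[[-2.7, 0, 1.7], [0, 0.042, 0]], [[-5.5, 0, 3.5], [0, 0.083, 0]], [[-8, 0, 5.5], [0, 0.125, 0]], [[-10.4, 0, 7.7], [0, 0.167, 0]], [[-12.5, 0, 10.1], [0, 0.209, 0]], [[-14.6, 0, 12.6], [0, 0.25, 0]], [[-16.4, 0, 15.2], [0, 0.292, 0]], [[-18.1, 0, 18], [0, 0.334, 0]], [[-18.1, 0, 18], [0, 0.334, 0]]])

```text
time_s: 22.92
tcp_pos: [0.5646, -0.0904, 0.0599]
tool_rot: [0.815, 0.018, -0.58, 0.013]
wrist_force: [3.1, -4.0, -6.7]
gripper_width: 0.0081
```

Run:
```python
from h import *
im=robot.grab_frame('wrist');cv2.imwrite('pics/w7.png',im);s=robot.read_state();print(s['time_s'],s['tcp_pos'],s['gripper_width'],s['wrist_force'],s['joints'].round(3))
off=np.array([ 0.00120323,-0.00281736,0.00049237])
base=pose(32,-.028,-.165);print(base[0]+off,(base[1].inv()*R.from_quat(s['tool_rot'])).as_rotvec())
for th in (40,48,56,64,72,80):
  for k in(.6,):
    p,r=pose(th,-.028,-.165,k=k); print(th,go(p,r,base))
```

```text
22.975 [ 0.56470476 -0.09033754  0.05983407] 0.00787317857611644 [ 2.63077182 -3.94244066 -6.59979066] [-0.454  0.33   1.985  0.304  0.552  0.834]
[ 0.56542621 -0.0903717   0.06060205] [ 0.00128669 -0.00179523  0.00026977]
40 (array([-4.4,  0. ,  4.6]), array([0.    , 0.0838, 0.    ]))
48 (array([-8.2,  0. ,  9.8]), array([ 0.    ,  0.1676, -0.    ]))
56 (array([-11.1,   0. ,  15.5]), array([0.    , 0.2513, 0.    ]))
64 (array([-13.2,   0. ,  21.5]), array([ 0.    ,  0.3351, -0.    ]))
72 (array([-14.5,   0. ,  27.7]), array([0.    , 0.4189, 0.    ]))
80 (array([-14.8,   0. ,  34. ]), array([ 0.    ,  0.5027, -0.    ]))
```

View pics/w7.png

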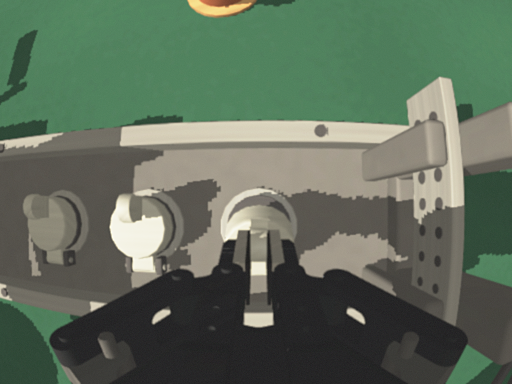

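Run:
```python
from h import *
base=pose(32,-.028,-.165)
for th in (36,40,44,48,52,56,60,64,68,72,76,80):
    ph=.335+.2*(th-32)/44
    p,r=pose(th,-.028,-.165,k=ph/np.radians(th)); print(th,go(p,r,base))
```

```text
36 (array([-2.3, -0. ,  2.4]), array([ 0.    ,  0.0181, -0.    ]))
40 (array([-4.4,  0. ,  4.9]), array([ 0.    ,  0.0363, -0.    ]))
44 (array([-6.4, -0. ,  7.6]), array([ 0.    ,  0.0544, -0.    ]))
48 (array([-8.1, -0. , 10.4]), array([ 0.    ,  0.0726, -0.    ]))
52 (array([-9.7, -0. , 13.3]), array([0.    , 0.0908, 0.    ]))
56 (array([-11. ,   0. ,  16.3]), array([ 0.   ,  0.109, -0.   ]))
60 (array([-12.1,   0. ,  19.4]), array([0.    , 0.1272, 0.    ]))
64 (array([-13. ,   0. ,  22.6]), array([0.    , 0.1454, 0.    ]))
68 (array([-13.6,   0. ,  25.8]), array([ 0.    ,  0.1635, -0.    ]))
72 (array([-14. ,   0. ,  29.1]), array([ 0.    ,  0.1817, -0.    ]))
76 (array([-14.2,   0. ,  32.3]), array([ 0.    ,  0.1999, -0.    ]))
80 (array([-14.2,   0. ,  35.6]), array([ 0.    ,  0.2181, -0.    ]))
```

Request:
move_arm(commands=[[[-2.3, 0, 2.4], [0, 0.018, 0]], [[-4.4, 0, 4.9], [0, 0.036, 0]], [[-6.4, 0, 7.6], [0, 0.054, 0]], [[-8.1, 0, 10.4], [0, 0.073, 0]], [[-9.7, 0, 13.3], [0, 0.091, 0]], [[-11, 0, 16.3], [0, 0.109, 0]], [[-11, 0, 16.3], [0, 0.109, 0]]])

```text
time_s: 23.85
tcp_pos: [0.5461, -0.0912, 0.065]
tool_rot: [0.845, 0.019, -0.534, 0.012]
wrist_force: [3.8, -3.2, -7.6]
gripper_width: 0.0082
```

Run:
```python
from h import *
im=robot.grab_frame('wrist');cv2.imwrite('pics/w8.png',im);s=robot.read_state();print(s['time_s'],s['tcp_pos'],s['gripper_width'],s['wrist_force'],s['joints'].round(3))
off=np.array([ 0.00120323,-0.00281736,0.00049237])
ph=.335+.2*24/44
base=pose(56,-.028,-.165,k=ph/np.radians(56));print(base[0]+off)
for th in (60,64,68,72,76,80,84):
    ph=.335+.2*(th-32)/44
    p,r=pose(th,-.028,-.165,k=ph/np.radians(th)); print(th,go(p,r,base))
```

```text
23.9 [ 0.54622207 -0.09119865  0.0650312 ] 0.008126594631467855 [ 4.98344507 -4.53531585 -7.919628  ] [-0.52   0.272  2.115  0.573  0.438  0.521]
[ 0.54643169 -0.0912651   0.06560392]
60 (array([-1.4,  0. ,  3. ]), array([ 0.    ,  0.0182, -0.    ]))
64 (array([-2.7, -0. ,  6. ]), array([-0.    ,  0.0364, -0.    ]))
68 (array([-3.7,  0. ,  9.1]), array([-0.    ,  0.0545,  0.    ]))
72 (array([-4.4, -0. , 12.3]), array([-0.    ,  0.0727, -0.    ]))
76 (array([-5. ,  0. , 15.6]), array([-0.    ,  0.0909,  0.    ]))
80 (array([-5.3, -0. , 18.8]), array([-0.    ,  0.1091,  0.    ]))
84 (array([-5.4,  0. , 22.1]), array([0.    , 0.1273, 0.    ]))
```

View pics/w8.png

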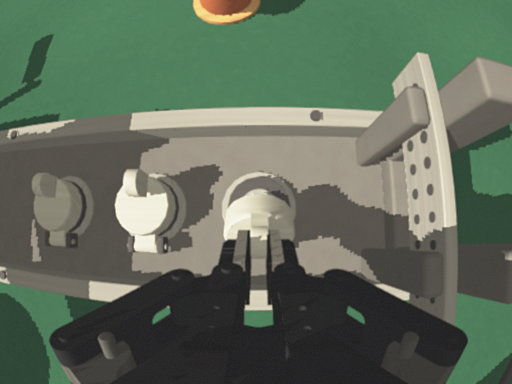

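The cover is opening with the gripper and the bolt seat is coming into view at (258,185). I'll continue to about 78°.

Request:
move_arm(commands=[[[-1.4, 0, 3], [0, 0.018, 0]], [[-2.7, 0, 6], [0, 0.036, 0]], [[-3.7, 0, 9.1], [0, 0.055, 0]], [[-4.4, 0, 12.3], [0, 0.073, 0]], [[-5, 0, 15.6], [0, 0.09, 0]], [[-5.2, 0, 17.2], [0, 0.1, 0]], [[-5.2, 0, 17.2], [0, 0.1, 0]], [[-5.2, 0, 17.2], [0, 0.1, 0]], [[-5.2, 0, 17.2], [0, 0.1, 0]]])

```text
time_s: 25.02
tcp_pos: [0.5296, -0.0922, 0.0633]
tool_rot: [0.871, 0.02, -0.491, 0.011]
wrist_force: [5.6, -2.8, -3.9]
gripper_width: 0.0078
```

Run:
```python
from h import *
im=robot.grab_frame('wrist');cv2.imwrite('pics/w9.png',im);s=robot.read_state();print(s['time_s'],s['tcp_pos'],s['gripper_width'],s['wrist_force'],s['joints'].round(3))
off=np.array([ 0.00120323,-0.00281736,0.00049237])
x=R.from_quat(s['tool_rot']).as_matrix()[:,0]
ear=s['tcp_pos']-off-.006*x
h=bed((-.028,-.165,.022))[0]
v=R.from_euler('z',-BED[2]).apply(ear-h);print(v,np.hypot(v[0],v[2]),np.degrees(np.arctan2(v[2],v[0])-np.arctan2(26,41)))
im=robot.grab_frame('side');cv2.imwrite('pics/s9.png',cv2.resize(im[130:330,140:340],None,fx=3,fy=3,interpolation=cv2.INTER_CUBIC))
im=robot.grab_frame('top');cv2.imwrite('pics/t9.png',im)
```

```text
25.075 [ 0.52966107 -0.09218724  0.06334335] 0.007888446264501286 [ 5.27580793 -2.04052344 -4.77698808] [-0.595  0.246  2.237  1.009  0.375  0.027]
[-0.01595388 -0.0001298   0.04598314] 0.04867211829724165 76.75357476318818
```

View pics/w9.png

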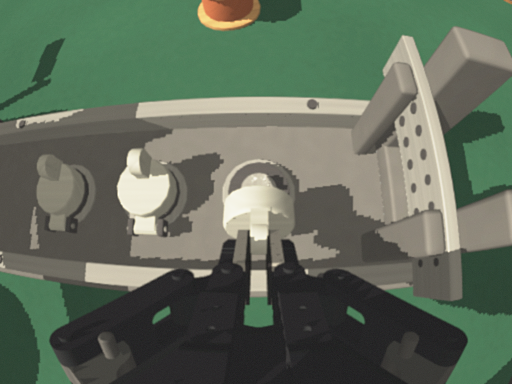

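View pics/s9.png

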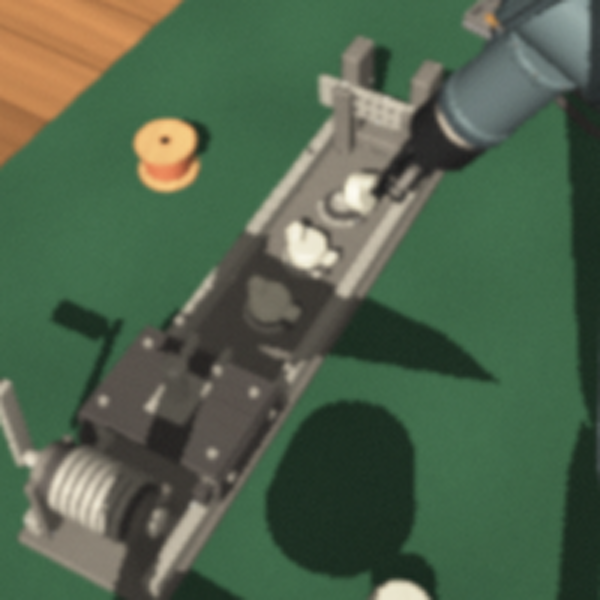

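View pics/t9.png

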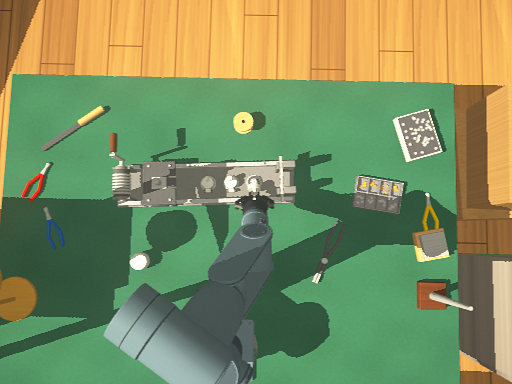

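The wrist view shows cover 0 tilted back with its bolt exposed at (258,182). The other two covers are shut, and the carriage is still at the winch at top-view (157,183). Displacement along the arc gives about 76–77° open, and the grip is steady at 8 mm, so I'm handing in.

Run:
```python
from h import *
print(robot.finish_job()); s=robot.read_state();print(s['time_s'],s['gripper_width'],s['wrist_force'])
```

```text
the job is handed in; nothing more can be done
None
the job is handed in; nothing more can be done
```

The loose bolt is the one nearest the die head (place_0). I handed in with its cover lifted about 77° and still held by the ear, at about 25 s on the clock.

- **Carriage:** I slid it by its post to the winch stop. It stopped dead at y = 0.229 while the push rose to about 15 N, and the later top pictures show it still there.
- **Finding the bolt:** I tapped the ears of all three shut covers. Place_1 and place_2 were rigid from first contact, with about 5 N at 1 mm and 16 N at 3 mm. Place_0 sank about 4 mm under 1.5–3 N and only then stiffened.
- **Cover:** The 77° comes from the measured tool position, not a direct reading of the hinge, and I estimate it is good to a few degrees. The wrist picture shows the bolt exposed, and the grip held steady at about 8 mm, close to the ear's 9 mm.
- **Other covers and surroundings:** In the last pictures the other two covers are shut. I saw no change in the tools and stock, but I judged that by eye.
- **Where measurements disagreed:** The camera estimates of the bed and cover positions differed by up to about 6 mm in x. The one check I couldn't make was a state reading after hand-in, because the interface refused it.

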